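Hang the empty specimen basket on the double hook

ROBOT

A 6-joint arm with a two-finger parallel gripper is mounted at the origin on a cart in front of the work surface, level with it; the furniture and walls round the work are solid. World frame = base frame: x ahead of the robot, y to its left, z up, the work surface at z = 0. Lengths are in m, angles in degrees, forces in N, time in s.
With the tool pointing down it reaches from about 0.4 to 0.825 m from the base axis. Payload 7 kg.
Tool frame: the origin (TCP) lies midway between the tips of the shut fingers; the grasp point (between the pads) lies 19 mm behind it; z points along the fingers, y is the line along which they close (so a half turn about z gives the same grasp; the last joint's range is limited). The gripper opens to 85 mm and grips with 20 to 120 N. Pads are 22 mm wide; open, the fingers measure 114 mm over their backs; the gripper's body (76 mm by 85 mm) begins 54 mm behind the grasp point. The pads swing forward as they close: fully open they stand 13 mm farther back than shut.
Start: joints at [80.735, 20.546, 0.682, 0, -70.136, -16.507], TCP at [0.293, 0.608, 0.202] pointing down, gripper open.
Joint ranges: [-176.03, 176.03], [-82.01, 121.73], [-58.28, 71.71], [-173.87, 95.51], [-174.79, -0.11], [-173.66, 173.66]. Speed limits (degrees/s): [136.94, 136.94, 172.46, 180, 180, 180].

INTERFACE

Orientations are given as a 3x3 rotation matrix whose columns are the frame's x, y, z axes.
In Python, from plant import env, imaging, order, finder gives the robot as it stands.
- The arm moves only by the tool jog_arm, never from a script. Its argument "series" is a list of rows, each a list of 7 numbers: the shift along the tool's x, y, z in mm, then the turn, a rotation vector about the tool's x, y, z in degrees, then the finger opening in mm, from 0 to 85.4. A call has 1 to 20 rows; each row is the pose to reach, as a shift and turn from the pose commanded when the call began, along the tool's axes at that moment; what a row does not reach only later rows make up. A row lasts 1/12 s, in which the tool goes at most 41.7 mm and 7.16 degrees, less where a joint would pass 70% of its speed; a pose out of reach is approached as far as the arm can. A call with a gripper value outside its range is refused whole. The fingers move at their own pace and stop on an object; "newtons" is the grip in N (left out, the last holds). Time passes only in rows, so rows that repeat a pose let the fingers close. It gives the time, the measured TCP pose, the force, the opening and the grip force at its end, in the units of the state.
- env.observe(): the state, without advancing time (a new reading comes with each control period).
- imaging.get_image(name): name is "scene" or "top" or "wrist"; returns a dict with "pixels" (420x560x3 uint8, red, green, blue), "intrinsics" (3x3 intrinsics, pixels), "position" and "rotation" of the camera in the world. Camera axes: x right, y down, z forward; pixel columns grow to the right and rows downward; lengths in m; the calibration is good to about 2 mm. A picture is of the moment at which its call begins. There is no depth.
- order.close_job(): hands the job in; it is judged then, once.
Trained networks look in the newest picture that a camera, given by its name, has taken for a name from the list of things; names that differ only in an ending like _2 or _b are one class to them, and where a whole thing is asked for, a point or a joint stands for the part that bears it (a point fixed in the world has none). Each returns a list of dicts, best first, with "confidence" (0 to 1); they miss things now and then, are a little off and sometimes report something else, mostly with a low value. They report only what shows in the picture. A call takes as long as a camera call.
- finder.cut_out(camera, name): "region" (420x560 bool, what is visible of it) and "bbox" ([left, top, right, bottom] in pixels, round what is visible of it).
The state is a dict: "time": time; "joint_positions": joint angles; "joint_vel": joint speeds; "joint_efforts": joint torques, N m; "eef_pos": TCP position; "ee_rot": TCP orientation; "ft_force": force on the tool from outside, world axes, zero at the start; "ft_torque": the same for the moment, N m; "gripper_width": finger opening in m; "finger_force": force on a finger pad.
Only numpy, scipy, OpenCV 4.12 (cv2) and the standard library are available. Lean on these libraries where they do the work, as an engineer would, in place of code of your own. Each camera call takes 0.05 s, during which the arm holds its last target. There are 200 camera calls.

TASK

Hang the empty wire basket with the blue handle on the hook stand: its handle bar must lie across both upturned prongs so that the basket hangs level and free. Leave the white-handled basket, which holds a specimen cup, where it stands.

Things in the scene. Friction and masses are not known exactly. Their poses are not given: they have to be found in the camera images.
- blue_basket: Empty rigid wire basket, blue handle: 60 mm along its x, 120 mm along y, rim 45 mm high, 0.15 kg. Origin: centre of underside, z up. Handle: fixed upright arch over the middle; straight bar, 12 mm thick, 104 mm long, along y, centre line 125 mm above the origin; 7 mm wire legs at y = +60 and -60 mm; open window 74 mm high between bar and rim. Same after a half turn.
- white_basket: The same basket with a white handle, holding a loose yellow-capped specimen cup (46 mm diameter, 59 mm tall). Origin: centre of its underside. To be left alone.
- hook_stand: Fixed steel stand. Origin: on the trolley under its 14 mm post, z up. Its two parallel 7 mm prongs, at y = +33 and -33 mm, point along its -x (roughly to the robot) from a crossbar over the post (highest point z = 268 mm), and turn up to black ball tips at x = -86 mm, top z = 271 mm. In front of the post all is free below the prongs (lowest z = 237 mm) down to a 12 mm base plate.
- hook_seat (a point): Point midway between the two prongs' seats, axes as the stand's: where the centre of the seated 12 mm handle bar belongs, along y (58 mm in front of the post, z = 250 mm). The seats are level for 12 mm to either side in x, with upper side at z = 244 mm. Come in from in front of the tips (handle legs and all), bar above the tips, basket's rim below the prongs; then lower.

How it is judged (in metres and radians):
At the end, for the whole second after the job is handed in: The blue-handled basket hangs at rest by its bar on both prongs, borne by the stand: its origin 35 to 78 mm in front of the post, within 25 mm of the stand's middle plane, 113 to 137 mm above the stand's foot, bar within 15 degrees of the stand's y axis, tilted under 11 degrees (x of blue_basket in the frame of hook_stand between -0.078 and -0.035 m and y of blue_basket in the frame of hook_stand between -0.025 and 0.025 m and z of blue_basket in the frame of hook_stand between 0.113 and 0.137 m and angle between the y axis of blue_basket and the y axis of hook_stand, either way round below 0.26 rad and angle between blue_basket's own z axis and vertical below 0.2 rad and contact force between blue_basket and hook_stand above 0.5 N and linear speed of blue_basket below 0.05 m/s); the robot touches nothing.
It fails at once if the white-handled basket is moved by more than 30 mm (distance of white_basket from where it was at the start of the episode above 0.03 m).
It fails at once if the white-handled basket is tipped by more than 17 degrees (angle between white_basket's own z axis and vertical above 0.3 rad).
It also fails if it takes over 48 s, if anything falls off the work surface, if the arm or the gripper's body presses on something with over 40 N, if the wrist force passes 120 N, or if a joint passes its speed limit or range.

## Working session

There is one attempt and no reset: what is moved stays moved. The work goes in short steps, Python scripts to look and compute and a tool call to move; the robot and the scene stay as the last step left them, time stands still between calls to the robot, and variables do not carry over. Pictures are saved under pics/ and viewed, at most 10 in all, crops included, and the job is handed in when it is done.

Besides the shell and the picture viewer there is one more tool, called after "Request:" by a JSON object that holds its "op" and its "data", one argument or row to a line. jog_arm: Moves the arm, as the interface text tells. Its arguments: {"type":"object","properties":{"series":{"type":"array","items":{"type":"array","items":{"type":"number"}}},"newtons":{"type":"number"}},"required":["series"]}

```bash
mkdir -p pics; cat > h.py <<'E'
import numpy as np, cv2
from plant import env, imaging, order, finder
def ray(im,u,v):
    K=np.array(im["intrinsics"]);R=np.array(im["rotation"])
    d=R@np.linalg.inv(K)@np.array([u,v,1.]); return np.array(im["position"]),d
def atz(im,u,v,z):
    p,d=ray(im,u,v); return p+d*(z-p[2])/d[2]
def proj(im,P):
    K=np.array(im["intrinsics"]);R=np.array(im["rotation"])
    c=(np.atleast_2d(P)-im["position"])@R; q=c@K.T; return q[:,:2]/q[:,2:]
def save(im,n): cv2.imwrite("pics/"+n,im["pixels"][:,:,::-1])
E
python3 - <<'E'
from h import *
for c in ["scene","top"]:
    im=imaging.get_image(c); save(im,c+"0.png"); print(c,np.round(im["position"],3),np.round(im["rotation"],3).tolist(),np.round(im["intrinsics"],1).tolist())
    for n in ["blue_basket","white_basket","hook_stand"]:
        for d in finder.cut_out(c,n): print(c,n,round(d["confidence"],2),d["bbox"],d["region"].sum())
s=env.observe(); print(s["time"],s["eef_pos"],np.round(s["ee_rot"],3).tolist())
E
```

```text
scene [-0.082 -0.584  0.641] [[0.697, -0.356, 0.623], [-0.717, -0.325, 0.617], [-0.017, -0.876, -0.481]] [[470.0, 0.0, 277.7], [0.0, 470.0, 211.5], [0.0, 0.0, 1.0]]
scene white_basket 0.97 [244.8, 219.6, 298.0, 299.4] 1506
scene hook_stand 0.83 [204.0, 145.7, 269.8, 260.7] 1625
top [0.39  0.003 1.379] [[-0.014, -0.993, 0.116], [-1.0, 0.016, 0.015], [-0.017, -0.115, -0.993]] [[506.6, 0.0, 278.2], [0.0, 506.6, 213.8], [0.0, 0.0, 1.0]]
top blue_basket 0.91 [335.8, 210.6, 394.1, 244.0] 1010
top white_basket 0.74 [257.6, 218.0, 306.9, 242.0] 660
top white_basket 0.46 [194.8, 186.2, 248.6, 236.1] 1725
top hook_stand 0.74 [198.0, 184.9, 247.4, 234.7] 1627
0.4 [0.29345414 0.60778475 0.20172067] [[0.901, -0.435, -0.0], [-0.435, -0.901, -0.0], [0.0, 0.0, -1.0]]
```

View pics/scene0.png

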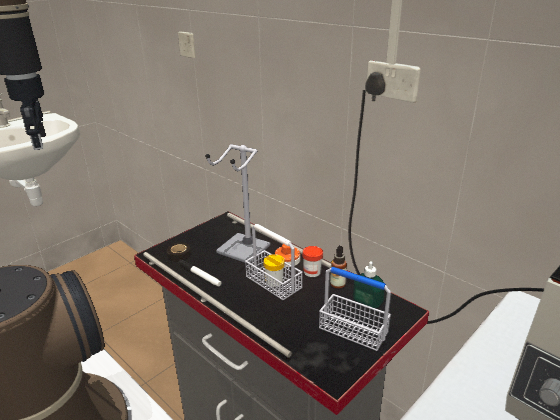

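View pics/top0.png

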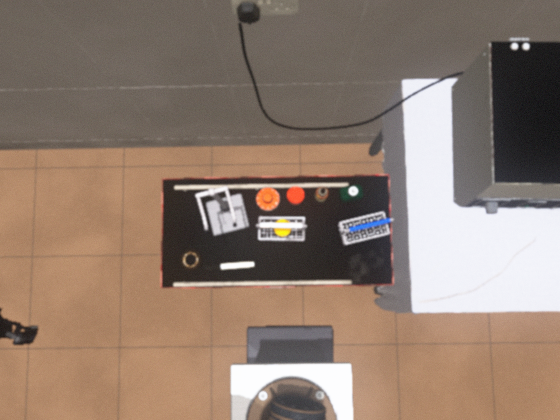

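The scene view shows the blue basket at about (355,310), the white one at (273,275) and the stand's tips at (208,156) and (233,161). In the top view the blue bar is near (372,226) and the stand near (222,210). I'll zoom in and measure.

```bash
python3 - <<'E'
from h import *
a=cv2.imread("pics/scene0.png");b=cv2.imread("pics/top0.png")
c1=cv2.resize(a[135:270,190:290],None,fx=4,fy=4,interpolation=cv2.INTER_CUBIC)
c2=cv2.resize(b[180:245,190:255],None,fx=6,fy=6,interpolation=cv2.INTER_CUBIC)
o=np.zeros((545,795,3),np.uint8);o[:c1.shape[0],:400]=c1;o[:390,402:792]=c2;cv2.imwrite("pics/crop.png",o)
for n,i in(("scene",a),("top",b)):
    im=imaging.get_image(n)
    h=cv2.cvtColor(i,cv2.COLOR_BGR2HSV); m=cv2.inRange(h,(105,150,80),(125,255,255))
    k,l,s,_=cv2.connectedComponentsWithStats(m); j=1+s[1:,4].argmax(); ys,xs=np.where(l==j)
    r=cv2.minAreaRect(np.c_[xs,ys].astype(np.float32)); print(n,r,s[j])
    bp=cv2.boxPoints(r); L=sorted([(np.linalg.norm(bp[q]-bp[q-1]),tuple((bp[q]+bp[q-1])/2)) for q in range(4)])[:2]
    for _,e in L: print(np.round(e,1),np.round(atz(im,*e,.125),4))
E
```

```text
scene ((357.6499938964844, 277.5500183105469), (55.97230911254883, 6.324555397033691), 18.434947967529297) [331 267  55  23 356]
[331.1 268.7] [ 0.4948 -0.1501  0.125 ]
[384.2 286.4] [ 0.5165 -0.2514  0.125 ]
top ((369.3824157714844, 224.52940368652344), (4.6081767082214355, 39.775840759277344), 75.96376037597656) [350 218  40  13 161]
[350.1 229.4] [ 0.4945 -0.1555  0.125 ]
[388.7 219.7] [ 0.517  -0.2517  0.125 ]
```

View pics/crop.png

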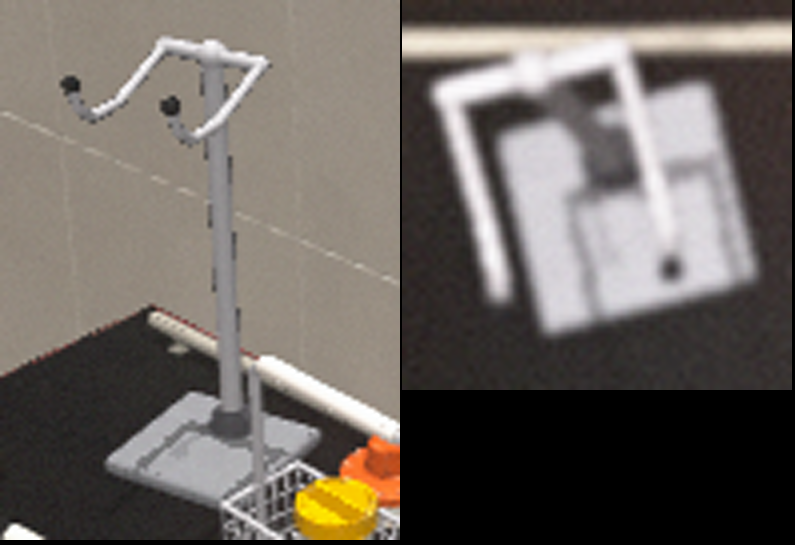

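```bash
python3 - <<'E'
from h import *
t=imaging.get_image("top");s=imaging.get_image("scene")
for im,u,v,z,n in [(s,207.2,155.9,.265,'tipL'),(s,232.1,160.9,.265,'tipR'),(t,234.4,224.1,.265,'tipR'),(t,205.9,229.5,.265,'tipL'),(t,197,195,.264,'barL'),(t,226.8,187.9,.264,'barR'),(t,211.2,191.5,.264,'barC'),
 (s,190+212/4,135+46/4,.266,'barC'),(s,190+230/4,135+420/4,.012,'foot'),(t,190+200/6,180+5/6,0,'-')]:
    print(n,np.round(atz(im,u,v,z),4))
# grasp hint: white basket handle, mask
d=finder.cut_out("top","white_basket")
for q in d: print(q["confidence"],q["bbox"],atz(t,(q["bbox"][0]+q["bbox"][2])/2,(q["bbox"][1]+q["bbox"][3])/2,.06))
E
```

```text
tipL [0.4806 0.1811 0.265 ]
tipR [0.498  0.1203 0.265 ]
tipR [0.4985 0.1171 0.265 ]
tipL [0.4874 0.1803 0.265 ]
barL [0.5651 0.2006 0.264 ]
barR [0.58   0.1339 0.264 ]
barC [0.5725 0.1688 0.264 ]
barC [0.5674 0.1632 0.266 ]
foot [0.5749 0.1748 0.012 ]
- [0.645  0.1745 0.    ]
0.96 [257.2, 217.2, 307.3, 242.6] [0.50123239 0.01308532 0.06      ]
```

Both views agree on the bar: centre (0.506, -0.202), yaw about 12.4°. The stand's yaw is about 12.5° and its seat is near (0.517, 0.1555). So I grip the bar, then move with no further turn. First I rise and go above the basket.

Request:
{"op": "jog_arm", "data": {
  "series": [
    [30,35,-130,0,0,0,50],
    [30,35,-130,0,0,0,50],
    [30,35,-130,0,0,0,50],
    [30,35,-130,0,0,0,50],
    [544,637,-130,0,0,51.8,50],
    [544,637,-130,0,0,51.8,50],
    [544,637,-130,0,0,51.8,50],
    [544,637,-130,0,0,51.8,50],
    [544,637,-130,0,0,51.8,50],
    [544,637,-130,0,0,51.8,50],
    [544,637,-130,0,0,51.8,50],
    [544,637,-130,0,0,51.8,50],
    [544,637,-130,0,0,51.8,50],
    [544,637,-130,0,0,51.8,50],
    [544,637,-130,0,0,51.8,50],
    [544,637,-130,0,0,51.8,50],
    [544,637,-130,0,0,51.8,50],
    [544,637,-130,0,0,51.8,50],
    [544,637,-130,0,0,51.8,50],
    [544,637,-130,0,0,51.8,50]
  ]
}}

```text
time: 2.32
eef_pos: [0.4747, -0.0837, 0.3324]
ee_rot: [[0.215, -0.977, 0.001], [-0.977, -0.215, 0.0], [-0.0, -0.002, -1.0]]
ft_force: [0.7, 0.7, -0.1]
gripper_width: 0.0498
finger_force: 0.0
```

Request:
{"op": "jog_arm", "data": {
  "series": [
    [122,-5,30,0,0,0,50],
    [122,-5,30,0,0,0,50],
    [122,-5,30,0,0,0,50],
    [122,-5,80,0,0,0,50],
    [122,-5,80,0,0,0,50],
    [122,-5,80,0,0,0,50],
    [122,-5,80,0,0,0,50]
  ]
}}

```text
time: 2.9
eef_pos: [0.506, -0.1995, 0.253]
ee_rot: [[0.216, -0.976, 0.0], [-0.976, -0.216, -0.001], [0.001, 0.0, -1.0]]
ft_force: [0.4, 0.0, 0.9]
gripper_width: 0.0501
finger_force: 0.0
```

```bash
python3 - <<'E'
from h import *
im=imaging.get_image("wrist"); save(im,"w1.png"); s=env.observe()
h=cv2.cvtColor(im["pixels"],cv2.COLOR_RGB2HSV); m=cv2.inRange(h,(105,130,60),(125,255,255))
k,l,st,_=cv2.connectedComponentsWithStats(m); j=1+st[1:,4].argmax(); ys,xs=np.where(l==j)
r=cv2.minAreaRect(np.c_[xs,ys].astype(np.float32)); print(r,st[j])
bp=cv2.boxPoints(r); L=sorted([(np.linalg.norm(bp[q]-bp[q-1]),tuple((bp[q]+bp[q-1])/2)) for q in range(4)])[:2]
E=[atz(im,*e,.125) for _,e in L]; print(E,(E[0]+E[1])/2); d=E[0]-E[1]; print(np.degrees(np.arctan2(-d[0],d[1])),np.linalg.norm(d))
print(s["eef_pos"],np.round(s["ee_rot"],3).tolist(),s["ft_force"])
E
```

```text
((270.9999694824219, 195.99996948242188), (11.999998092651367, 107.99998474121094), 0.0) [ 265  142   13  109 1258]
[array([ 0.51783717, -0.25179778,  0.125     ]), array([ 0.4954188 , -0.15032735,  0.125     ])] [ 0.50662799 -0.20106256  0.125     ]
-167.54149094146433 0.10391743347316539
[ 0.50671342 -0.19921344  0.25404896] [[0.217, -0.976, 0.002], [-0.976, -0.217, -0.001], [0.001, -0.002, -1.0]] [-0.09894611  0.40236281  0.8105567 ]
```

View pics/w1.png

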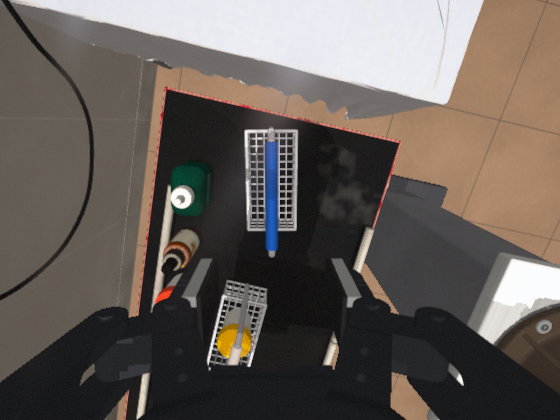

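The wrist view shows the blue bar straight under the tool and aligned with it. It measures 104 mm long with its centre at (0.5066, -0.201), as expected. The green bottle at (185,190) is clear. Now I descend and grip.

Request:
{"op": "jog_arm", "data": {
  "series": [
    [2,0,40,0,0,0,50],
    [2,0,80,0,0,0,50],
    [2,0,115,0,0,0,50],
    [2,0,140,0,0,0,50],
    [2,0,149,0,0,0,50],
    [2,0,149,0,0,0,50],
    [2,0,149,0,0,0,5],
    [2,0,149,0,0,0,5],
    [2,0,149,0,0,0,5],
    [2,0,149,0,0,0,5],
    [2,0,149,0,0,0,5],
    [2,0,149,0,0,0,5],
    [2,0,149,0,0,0,5],
    [2,0,149,0,0,0,5],
    [2,0,149,0,0,0,5],
    [2,0,149,0,0,0,5]
  ],
  "newtons": 60
}}

```text
time: 4.28
eef_pos: [0.5062, -0.2016, 0.1028]
ee_rot: [[0.215, -0.977, -0.0], [-0.977, -0.215, 0.0], [-0.0, 0.0, -1.0]]
ft_force: [0.6, 0.5, -0.5]
gripper_width: 0.0047
finger_force: 0.0
```

```bash
python3 - <<'E'
from h import *
a=imaging.get_image("wrist")["pixels"];b=imaging.get_image("scene")["pixels"]
c=cv2.resize(b[170:370,290:430],(399,570)); d=cv2.resize(a,(400,300))
o=np.zeros((570,800,3),np.uint8);o[:,:399]=c;o[:300,400:]=d;cv2.imwrite("pics/c2.png",o[:,:,::-1])
print(env.observe()["gripper_width"])
E
```

```text
0.004937155827531113
```

View pics/c2.png

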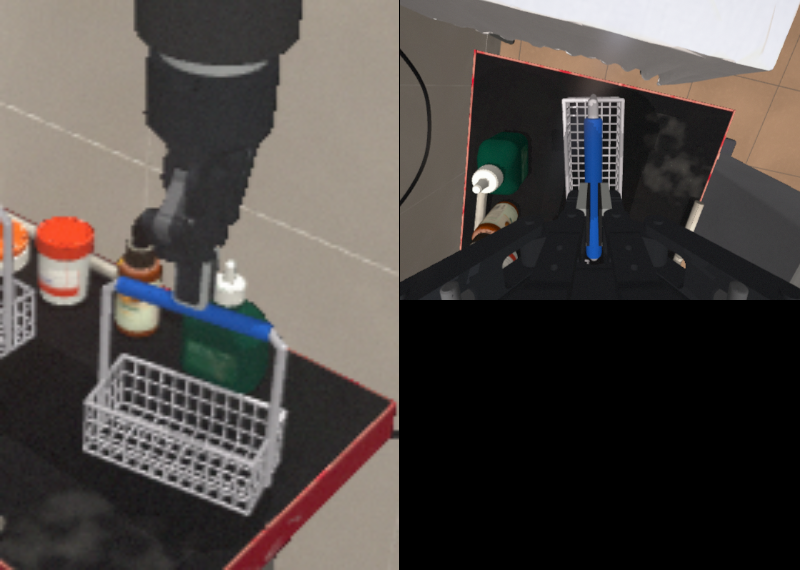

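The scene shows the basket unmoved and the fingertips around bar height, yet the opening reads 4.7 mm with no force. I need a closer look with the tool points projected in.

```bash
python3 - <<'E'
from h import *
W=imaging.get_image("wrist");S=imaging.get_image("scene");s=env.observe()
p=np.array(s["eef_pos"]);R=np.array(s["ee_rot"])
P=np.array([p,p-.019*R[:,2],[.5066,-.201,.125]])
def crop(im,x0,y0,w,h,f):
    o=cv2.resize(im["pixels"][y0:y0+h,x0:x0+w,::-1],None,fx=f,fy=f,interpolation=cv2.INTER_CUBIC)
    for q,c in zip(proj(im,P),[(0,0,255),(0,255,0),(0,255,255)]):
        cv2.circle(o,tuple(int(v) for v in ((q-[x0,y0]+.5)*f)),3,c,-1)
    return o
a=crop(S,320,210,80,110,5);b=crop(W,200,230,140,180,3);print(proj(S,P),proj(W,P))
o=np.zeros((550,825,3),np.uint8);o[:,:400]=a;o[:540,402:822]=b;cv2.imwrite("pics/c3.png",o[:,:800])
E
```

```text
[[356.65276075 287.1061892 ]
 [357.32009868 278.73243977]
 [357.30380565 277.11928413]] [[271.26840803 253.03004219]
 [271.26077426 267.54165177]
 [270.3039542  271.07862796]]
```

View pics/c3.png

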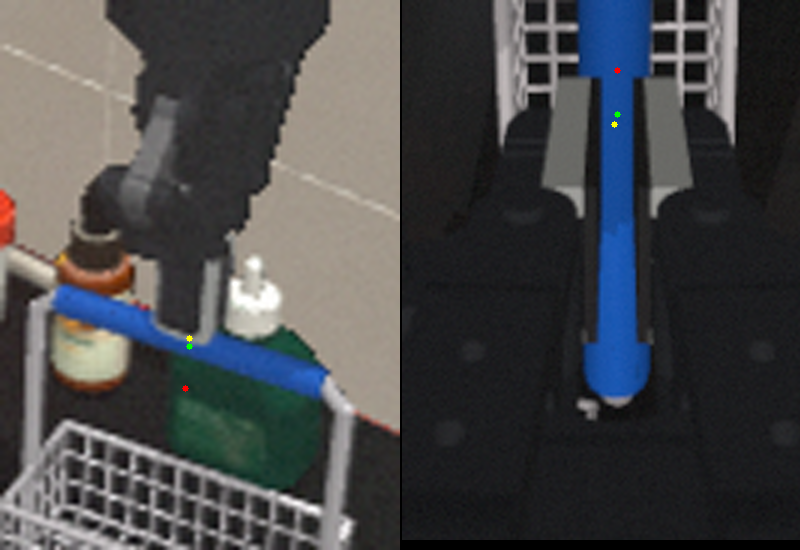

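The scene crop puts the fingertips at the top of the bar, near (357,278), about 20–25 mm higher than the projected TCP at (357,287). So the fingers closed just above the bar. I open, go 24 mm deeper (the body still clears the bar) and grip again.

Request:
{"op": "jog_arm", "data": {
  "series": [
    [0,0,-5,0,0,0,50],
    [0,0,-5,0,0,0,50],
    [0,0,-5,0,0,0,50],
    [0,0,-5,0,0,0,50],
    [0,0,-5,0,0,0,50],
    [0,0,-5,0,0,0,50],
    [0,0,5,0,0,0,50],
    [0,0,15,0,0,0,50],
    [0,0,24,0,0,0,50],
    [0,0,24,0,0,0,50],
    [0,0,24,0,0,0,4],
    [0,0,24,0,0,0,4],
    [0,0,24,0,0,0,4],
    [0,0,24,0,0,0,4],
    [0,0,24,0,0,0,4],
    [0,0,24,0,0,0,4],
    [0,0,24,0,0,0,4],
    [0,0,24,0,0,0,4]
  ],
  "newtons": 60
}}

```text
time: 5.98
eef_pos: [0.5067, -0.2016, 0.0793]
ee_rot: [[0.215, -0.977, 0.001], [-0.977, -0.215, -0.0], [0.0, -0.001, -1.0]]
ft_force: [0.3, 0.1, 3.0]
gripper_width: 0.01
finger_force: 58.5
```

Request:
{"op": "jog_arm", "data": {
  "series": [
    [0,0,-10,0,0,0,4],
    [0,0,-25,0,0,0,4],
    [0,0,-40,0,0,0,4],
    [0,0,-50,0,0,0,4],
    [0,0,-50,0,0,0,4],
    [0,0,-50,0,0,0,4]
  ]
}}

```text
time: 6.48
eef_pos: [0.5063, -0.2014, 0.1292]
ee_rot: [[0.215, -0.977, 0.001], [-0.977, -0.215, 0.0], [-0.0, -0.001, -1.0]]
ft_force: [-0.1, 0.2, -1.3]
gripper_width: 0.0099
finger_force: 58.7
```

```bash
cat >> h.py <<'E'
def bar(n):
    im=imaging.get_image(n); h=cv2.cvtColor(im["pixels"],cv2.COLOR_RGB2HSV); m=cv2.inRange(h,(105,130,60),(125,255,255))
    pts=cv2.findNonZero(m)[:,0].astype(np.float32)
    i=pts[:,0].argsort(); return im,pts[i[:12]].mean(0),pts[i[-12:]].mean(0)
E
python3 - <<'E'
from h import *
s=env.observe();print(s["eef_pos"],s["gripper_width"],s["finger_force"],s["ft_force"])
for z in(.125,.165,.175,.185):
    pass
ims,a,b=bar("scene");imt,c,d=bar("top")
for (u,v) in((a,c),(b,d)):
    p,e=ray(ims,*u);q,f=ray(imt,*v)
    t=np.linalg.lstsq(np.c_[e,-f],q-p,rcond=None)[0]; print(np.round((p+e*t[0]+q+f*t[1])/2,4),np.round(np.linalg.norm(p+e*t[0]-q-f*t[1]),4))
E
```

```text
[ 0.50628379 -0.20140297  0.1292205 ] 0.009867446337662327 58.67358148097992 [-0.0621266  0.235369  -1.2528761]Traceback (most recent call last):
  File "<stdin>", line 5, in <module>
  File "h.py", line 14, in bar
    pts=cv2.findNonZero(m)[:,0].astype(np.float32)
        ~~~~~~~~~~~~~~~~~~^^^^^
TypeError: 'NoneType' object is not subscriptable
```

The force shows the basket's 1.3 N, so it is lifted. Next I raise it to travel height and carry it to in front of the stand.

Request:
{"op": "jog_arm", "data": {
  "series": [
    [0,0,-30,0,0,0,4],
    [0,0,-60,0,0,0,4],
    [0,0,-90,0,0,0,4],
    [0,0,-110,0,0,0,4],
    [-10,0,-117,0,0,0,4],
    [-35,1,-117,0,0,0,4],
    [-65,1,-117,0,0,0,4],
    [-95,2,-117,0,0,0,4],
    [-125,2,-117,0,0,0,4],
    [-155,3,-117,0,0,0,4],
    [-185,3,-117,0,0,0,4],
    [-215,4,-117,0,0,0,4],
    [-245,4,-117,0,0,0,4],
    [-275,5,-117,0,0,0,4],
    [-300,5,-117,0,0,0,4],
    [-325,6,-117,0,0,0,4],
    [-338,6,-117,0,0,0,4],
    [-345,6,-117,0,0,0,4],
    [-345,6,-117,0,0,0,4],
    [-345,6,-117,0,0,0,4]
  ]
}}

```text
time: 8.25
eef_pos: [0.4256, 0.1339, 0.245]
ee_rot: [[0.216, -0.976, -0.001], [-0.976, -0.216, -0.001], [0.001, 0.002, -1.0]]
ft_force: [0.0, 0.1, -0.5]
gripper_width: 0.0099
finger_force: 58.8
```

```bash
python3 - <<'E'
from h import *
s=env.observe();p=np.array(s["eef_pos"]);print(p)
im,a,b=bar("scene");save(im,"s3.png");W=imaging.get_image("wrist")
print("scene ends",a,b)
c=np.array([p[0],p[1],p[2]+.0457]);ya=np.array([-.215,.977,0])
print("expected ends",proj(im,[c+.05*ya,c-.05*ya]), "1cm lower",proj(im,[c+.05*ya-[0,0,.01],c-.05*ya-[0,0,.01]]))
x=cv2.resize(im["pixels"][110:290,150:310],None,fx=2.5,fy=2.5);o=np.zeros((450,800,3),np.uint8);o[:,:400]=x
o[:300,400:]=cv2.resize(W["pixels"],(400,300));cv2.imwrite("pics/c4.png",o[:,:,::-1])
E
```

```text
[0.42560406 0.13390205 0.24504174]
scene ends [179.  153.5] [217.91667 162.58333]
expected ends [[179.87961431 152.99966472]
 [219.03383044 162.47871354]] 1cm lower [[180.45745397 157.60468829]
 [219.43399856 167.27096603]]
```

View pics/c4.png

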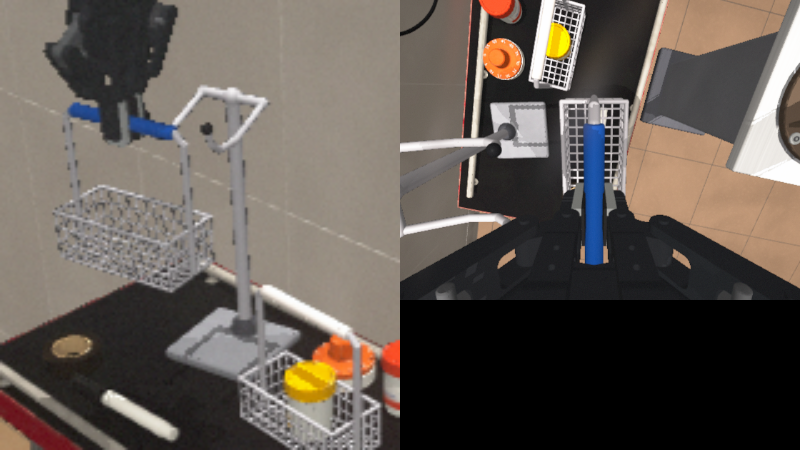

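The basket hangs level in the grip with its bar at z≈0.29, as the projection predicts. The wrist view shows the right tip's ball at about (133,210) in full-size pixels, so I use it to check the stand estimate.

```bash
python3 - <<'E'
from h import *
W=imaging.get_image("wrist")
print(atz(W,133,210,.265), W["position"])
R=np.array([[.976,-.216],[.216,.976]]);o=np.array([.572,.167])
for q in([-.086,-.033],[-.086,.033]): 
    g=o+R@q; print(g,proj(W,[[*g,.265]]))
g=W["pixels"].astype(int).sum(2)[190:235,110:160]; ys,xs=np.where(g<110); print(len(xs),xs.mean()+110,ys.mean()+190,xs.std(),ys.std())
print(atz(W,xs.mean()+110,ys.mean()+190,.265))
E
```

```text
[0.49755611 0.11788607 0.265     ] [0.44146309 0.06346995 0.41673223]
[0.495192 0.116216] [[138.27957064 207.7412751 ]]
[0.480936 0.180632] [[152.31362789 326.72821658]]
835 131.5197604790419 221.63952095808384 13.479477590407365 9.758551956999817
[0.49767081 0.12391522 0.265     ]
```

Request:
{"op": "jog_arm", "data": {
  "series": [
    [-2,-15,0,0,0,0,4],
    [-2,-32,0,0,0,0,4],
    [-2,-50,0,0,0,0,4],
    [-2,-68,0,0,0,0,4],
    [-2,-84,0,0,0,0,4],
    [-2,-95,0,0,0,0,4],
    [-2,-95,0,0,0,0,4],
    [-2,-95,10,0,0,0,4],
    [-2,-95,20,0,0,0,4],
    [-2,-95,28,0,0,0,4],
    [-2,-95,34,0,0,0,4],
    [-2,-95,37,0,0,0,4],
    [-2,-95,39,0,0,0,4],
    [-2,-95,39,0,0,0,4],
    [-2,-95,39,0,0,0,4]
  ]
}}

```text
time: 9.65
eef_pos: [0.5186, 0.1566, 0.2072]
ee_rot: [[0.215, -0.977, 0.0], [-0.977, -0.215, 0.0], [-0.0, -0.0, -1.0]]
ft_force: [0.1, 0.5, -1.3]
gripper_width: 0.0096
finger_force: 58.8
```

```bash
python3 - <<'E'
from h import *
s=env.observe();print(s["eef_pos"],s["ft_force"])
im=imaging.get_image("scene");W=imaging.get_image("wrist")
x=cv2.resize(im["pixels"][110:290,150:310],None,fx=2.5,fy=2.5);o=np.zeros((450,800,3),np.uint8);o[:,:400]=x
o[:300,400:]=cv2.resize(W["pixels"],(400,300));cv2.imwrite("pics/c5.png",o[:,:,::-1])
E
```

```text
[0.51856888 0.15661049 0.20719438] [ 0.10761228  0.47623178 -1.31352335]
```

View pics/c5.png

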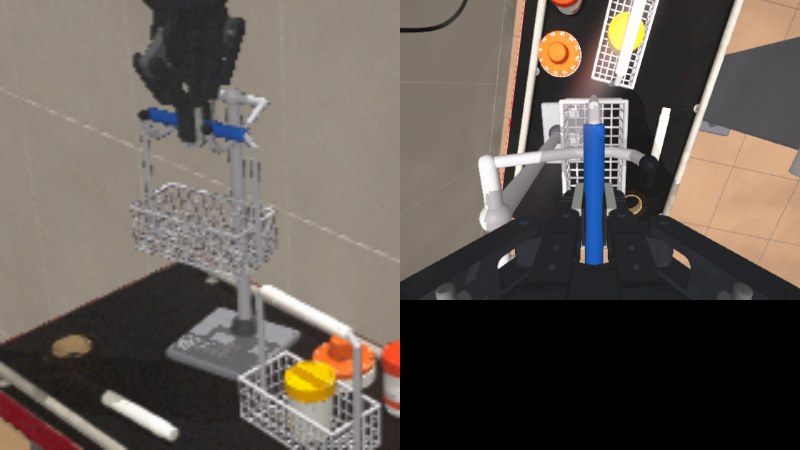

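The scene shows the bar behind both black tips. The wrist view shows the prong passing under it, and the wrist still carries the full weight. I lower gently until the prongs take it.

Request:
{"op": "jog_arm", "data": {
  "series": [
    [0,0,1,0,0,0,4],
    [0,0,2,0,0,0,4],
    [0,0,3,0,0,0,4],
    [0,0,3,0,0,0,4],
    [0,0,3,0,0,0,4]
  ]
}}

```text
time: 10.17
eef_pos: [0.5186, 0.1565, 0.2041]
ee_rot: [[0.215, -0.977, 0.0], [-0.977, -0.215, 0.0], [-0.0, -0.0, -1.0]]
ft_force: [0.0, 0.1, 0.8]
gripper_width: 0.01
finger_force: 59.1
```

Contact: the force went from -1.3 to +0.8 N. I release gently with a limited opening, because the post is close behind, and then withdraw straight up.

Request:
{"op": "jog_arm", "data": {
  "series": [
    [0,0,0,0,0,0,14],
    [0,0,0,0,0,0,20],
    [0,0,0,0,0,0,28],
    [0,0,0,0,0,0,36],
    [0,0,0,0,0,0,36],
    [0,0,0,0,0,0,36],
    [0,0,0,0,0,0,36],
    [0,0,-6,0,0,0,36],
    [0,0,-15,0,0,0,36],
    [0,0,-30,0,0,0,36],
    [0,0,-50,0,0,0,36],
    [0,0,-80,0,0,0,36],
    [0,0,-110,0,0,0,36],
    [0,0,-110,0,0,0,36],
    [0,0,-110,0,0,0,36],
    [0,0,-110,0,0,0,36]
  ],
  "newtons": 20
}}

```text
time: 11.5
eef_pos: [0.5183, 0.1565, 0.3142]
ee_rot: [[0.215, -0.977, 0.0], [-0.977, -0.215, 0.001], [-0.001, -0.0, -1.0]]
ft_force: [0.3, 0.3, -0.1]
gripper_width: 0.0364
finger_force: 0.0
```

```bash
python3 - <<'E'
from h import *
s=env.observe();print(s["eef_pos"],s["ft_force"],s["gripper_width"])
im,a,b=bar("scene");W=imaging.get_image("wrist")
print(a,b,proj(im,[[.5186-.215*.05,.1565+.05*.977,.25],[.5186+.215*.05,.1565-.05*.977,.25]]))
x=cv2.resize(im["pixels"][110:290,150:310],None,fx=2.5,fy=2.5);o=np.zeros((450,800,3),np.uint8);o[:,:400]=x
o[:300,400:]=cv2.resize(W["pixels"],(400,300));cv2.imwrite("pics/c6.png",o[:,:,::-1])
E
```

```text
[0.51830854 0.15652003 0.31421772] [ 0.26237426  0.2705958  -0.06090981] 0.036375311518194384
[210.75    156.16667] [246.25 164.5 ] [[210.6876382  155.99901045]
 [247.69370664 164.74808957]]
```

View pics/c6.png

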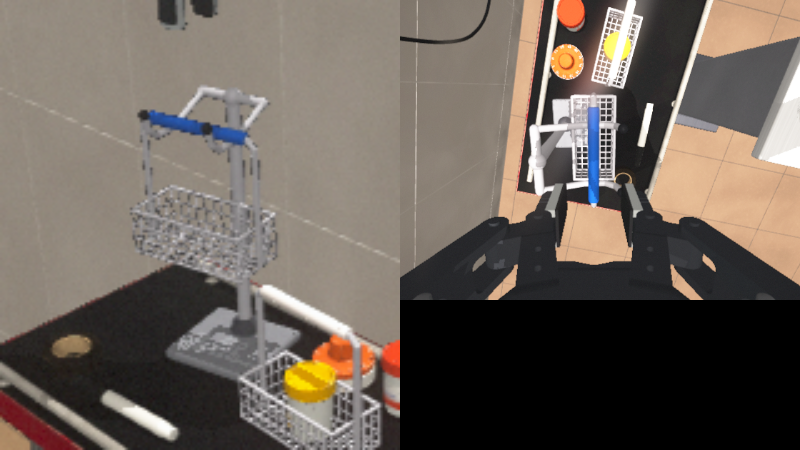

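The basket hangs level with its bar across both prongs, where the projection puts it. The gripper is clear and the white basket is where it stood.

```bash
python3 -c "
from plant import order
print(order.close_job())"
```

```text
the job is handed in; nothing more can be done
None
```

The blue-handled basket hangs level on both prongs with the gripper clear of it, the white basket was not touched, and the job was handed in at about 11.6 s; the hand-in returned no verdict.

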